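# Tip the grommet block over and push it up to the bench stop

## Task

The drilled wooden grommet block is standing on end: push it over, without picking it up, so that it lies flat with its drilled face up and its blue-painted end towards the dark steel bench stop. Then push it along the bench until the blue end sits flush and square against the stop, with the whole width of the block on the bar. Leave everything else on the bench where it is, and back away at the end.

Things in the scene. Friction and masses are not known exactly. Their poses are not given: they have to be found in the camera images.
- block: Wooden block 36 x 80 x 110 mm (own x, y, z), about 0.22 kg, standing loose on its 36 x 80 mm end, top 10 mm painted blue. Origin: centre of that lower end. z points to the blue end, x from the drilled to the plain broad face (80 x 110 mm): the drilled face, with 12 dark holes (flat to the touch), is at x = -18 mm. At the start x is within 0.2 rad of the stop's x, the plain face towards the stop.
- block_top (a point): Centre of the block's blue-painted end face, 110 mm along the block's z from its origin. Axes as the block's. Pushed over towards the stop, the block falls drilled face up with this end leading, about 30 to 85 mm short of the stop.
- block_center (a point): Centre of the block, 55 mm along its z from its origin; axes as the block's. When it lies right, x points down, z lies level towards the stop, and the block's origin is the middle of the unpainted end, 18 mm above the bench. A push of 1 to 3 N slides it.
- stop: Bench stop: dark steel bar fixed to the bench, 30 mm thick (x), 200 mm long (y), 25 mm high (z), with two brass bolt heads on top (up to 7 mm higher). Origin: centre of its underside. Its x axis points away from the block; the working face that the block goes against is the face at x = -15 mm. Its y axis runs along the bar.
- stop_face (a point): Middle of the stop's working face, 12.5 mm above the bench. Axes as the stop's.
- racquet: Black carbon racquet lying flat along the far side of the bench, 660 x 260 mm, up to 31 mm high; to be left alone. Origin: underside of the grip, 90 mm from its butt; x points to the head.
- bumper_strip: Yellow moulded bumper strip, an arc about 210 mm long and 10 mm high; to be left alone. Origin: underside, near the middle of the arc.
- reamer: Steel tapered reamer with a dark wooden T-handle, lying, 126 x 94 x 18 mm; to be left alone. Origin: underside of its middle.
- cutter: Chromed flush cutter with grey grips, lying, 145 x 57 x 15 mm; to be left alone. Origin: underside of its middle.
- grommet_tray: Dark steel tray of grommets, 100 x 75 x 22 mm; to be left alone. Origin: centre of the underside.
- jar: Amber jar with a dark lid, 56 mm across, 75 mm high; to be left alone. Origin: centre of the underside.
Not all that is in view belongs to the job. There is more than one size of the block; the one meant has the size given above.

How it is judged (in metres and radians):
On the way, in this order (a step that is already met when the one before it is completed fails the run):
1. the block lies flat, drilled face up, on the bench (angle between block's own x axis and vertical above 3.05 rad and height (world z) of block_center below 0.022 m), for 0.2 s.
2. the blue end is flush and square against the stop (angle between block's own x axis and vertical above 3.05 rad and x of block_top in the frame of stop between -0.0185 and -0.011 m and angle between the z axis of block and the x axis of stop, either way round below 0.07 rad and y of block_center in the frame of stop between -0.062 and 0.062 m), for 0.2 s.
At the end, for the whole second after the job is handed in: The block lies flat on the bench with its drilled face up (within 5 degrees), at rest, the middle of its blue end within 3.5 mm of the stop's working face, square to it within 4 degrees, and its centre within 62 mm of the middle of the bar (so its whole width is on the bar) (all of step 2 and height (world z) of block_center below 0.022 m and linear speed of block below 0.02 m/s); the robot touches nothing.
It fails at once if the block is lifted off the bench: its centre rises above 68 mm (tipping takes it to 58 mm), or above 40 mm when it lies flat (where 18 mm is normal) (height (world z) of block_center above 0.068 m or (angle between block's own x axis and vertical above 2.9 rad and height (world z) of block_center above 0.04 m)).
It fails at once if another thing on the bench (racquet, bumper strip, reamer, cutter, tray or jar) is moved more than 20 mm (distance of any of racquet, bumper_strip, reamer, cutter, grommet_tray, jar from where it was at the start of the episode above 0.02 m).
It also fails if it takes over 40 s, if anything falls off the work surface, if the arm or the gripper's body presses on something with over 40 N, if the wrist force passes 120 N, or if a joint passes its speed limit or range.

## Robot

A 6-joint arm with a two-finger parallel gripper is mounted at the origin on the work surface. World frame = base frame: x ahead of the robot, y to its left, z up, the work surface at z = 0. Lengths are in mm, angles in rad, forces in N, time in s.
With the tool pointing down it reaches from about 300 to 775 mm from the base axis. Payload 14.6 kg.
Tool frame: the origin (TCP) lies on the centre line of the jaws, within the pads' length; the fingertips stand 19 mm ahead of it and the grasp point (between the pads) is the TCP (bot.tip_reach is the distance from the TCP to the fingertips, in mm); y points along the fingers, x is the direction in which the jaws open and shut, and the axes are right-handed (so a half turn about y gives the same grasp; the last joint's range is limited). The gripper opens to 85 mm and grips with 20 to 120 N. Pads are 22 mm wide; open, the fingers measure 114 mm over their backs; the gripper's body (76 mm by 85 mm) begins 54 mm behind the grasp point. The pads swing forward as they close: fully open they stand 13 mm farther back than shut.
Start: joints at [1.22, 0.3, 1.521, -0, 1.321, -0.067], TCP at [154.001, 527.99, 250.281] pointing down, gripper open.
Joint ranges: [-3.03, 3.03], [-0.79, 2.21], [0.23, 2.52], [-1.04, 4.18], [0, 3.07], [-2.55, 2.55]. Speed limits (rad/s): [2.22, 2.22, 2.57, 3.14, 3.14, 3.14].

## Interface

Orientations are given as a unit quaternion [w, x, y, z].
In Python, from rig import bot gives the robot as it stands. Calls block until the motion is done:
- bot.move_to(position, orientation): joint-space move of the TCP to a pose.
- bot.servo_line(position, attitude=None, speed=150, until_force=None): straight line of the TCP; attitude=None keeps the orientation; speed is the mean speed in mm/s. With until_force (N) it stops when the force on the tool has changed by that much, and returns True; else False.
- bot.move_joints(angles): joint-space move.
- bot.move_gripper(opening, grip_force=None): finger opening in mm; grip_force is the grip in N (None keeps the last); returns when the fingers have stopped.
- bot.dwell(seconds).
- bot.ik(position, orientation): joint angles nearest the present ones, or None.
- bot.read_state(): the state.
- bot.read_camera(name): name is "side" or "top"; returns a dict with "image" (400x640x3 uint8, blue, green, red), "depth" (400x640 float32, mm along the optical axis (not along the pixel's ray), 0 where there is no reading), "fovy" (degrees; the focal length in pixels is half the picture's height over the tangent of half this angle, whatever the lens; pixels are square), "cx", "cy" (the principal point, pixels), "k1" (the pictures are not rectified: a ray, as slopes to the right and down, at radius r is drawn at 1 + k1 r^2 times it, then the intrinsics apply), "eye" and "attitude" of the camera in the world. Camera axes: x right, y down, z forward; pixel columns grow to the right and rows downward; lengths in mm; the calibration is good to about 2 mm. A picture is of the moment at which its call begins.
A pose or a line that the arm cannot do raises bot.MotionError and nothing moves.
- bot.finish_job(): hands the job in, once; it reports no verdict.
The state is a dict: "clock": time; "joint_positions": joint angles; "qvel": joint speeds; "effort": joint torques, N m; "ee_pos": TCP position; "tool_rot": TCP orientation; "ft_force": force on the tool from outside, world axes, zero at the start; "moment": the same for the moment, N m; "grip_width": finger opening in mm.
Only numpy, scipy, OpenCV 4.12 (cv2) and the standard library are available. Lean on these libraries where they do the work, as an engineer would, in place of code of your own. Each camera call takes 0.05 s, during which the arm holds its last target.

## Working session

There is one attempt and no reset: what is moved stays moved. The work goes in short steps, each a Python script; the robot and the scene stay as the last script left them, time stands still between calls to the robot, and variables do not carry over. Pictures are saved under pics/ and viewed, and the job is handed in when it is done.

```bash
mkdir -p pics; ls
python3 - <<'E'
from rig import bot
import cv2,numpy as np
for n in("top","side"):
    c=bot.read_camera(n); cv2.imwrite(f"pics/{n}0.png",c["image"]); np.savez(f"{n}0.npz",**c)
    print(n,{k:c[k] for k in c if k not in("image","depth")})
s=bot.read_state();print(s)
E
```

```text
pics
top {'fovy': 44.03996049936037, 'cx': 319.66593229280903, 'cy': 202.37128720898272, 'k1': -0.015076516697515146, 'eye': array([ 475.14448252,  -27.56076155, 1331.24990571]), 'attitude': array([ 0.0220356 , -0.70479398,  0.70876934, -0.02063737])}
side {'fovy': 56.587858575041956, 'cx': 318.6522690514524, 'cy': 194.12955660901844, 'k1': -0.012471888419353858, 'eye': array([ 462.10861457, -906.91055574,  759.38124351]), 'attitude': array([-0.43911001,  0.89672479, -0.04884178,  0.02610618])}
{'clock': 0.1, 'joint_positions': array([ 1.22038067e+00,  3.00409454e-01,  1.52153278e+00,  1.52276852e-05,
        1.32069569e+00, -6.66048604e-02]), 'qvel': array([ 2.11009862e-05, -3.26539131e-03, -9.30829228e-04,  1.80203811e-03,
        4.26532378e-04,  3.45145166e-04]), 'effort': array([ 1.79789444e-03, -5.44369805e+01, -3.62383032e+01, -5.55395985e-06,
        2.86607938e-03, -1.05416041e-05]), 'ee_pos': array([153.9443421 , 527.81445071, 249.77555205]), 'tool_rot': array([-0.5654925 ,  0.56588688,  0.42394563, -0.42457082]), 'ft_force': array([ 0.41162437, -0.01664803, -0.72566835]), 'moment': array([ 0.00260201, -0.05230306, -0.00262536]), 'grip_width': 85.25702599487529}
```

View pics/top0.png

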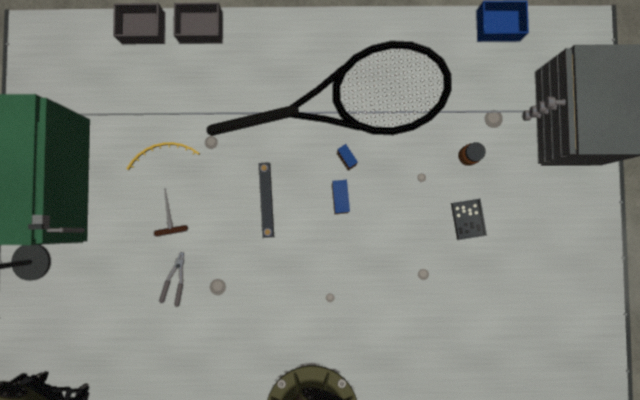

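View pics/side0.png

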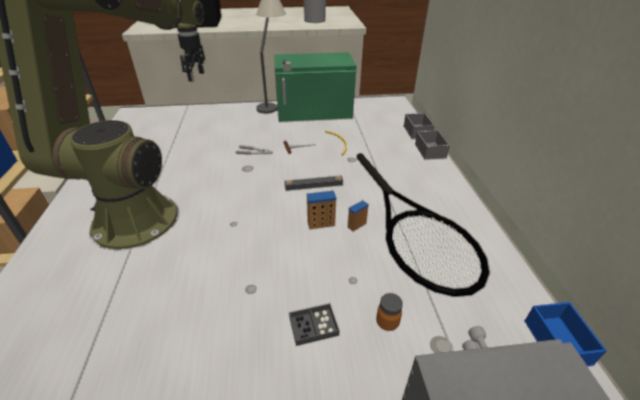

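Top view: stop at about (266,200), large blue-topped block at (341,197), a smaller decoy at (346,157), tray at (468,219) and jar at (472,154). The side view shows the drilled face towards the camera, so the block has to be pushed towards +y. Next I'll measure all of it.

```bash
cat > h.py <<'E'
import numpy as np,cv2
from scipy.spatial.transform import Rotation as R
def rays(c,px):
    px=np.asarray(px,float).reshape(-1,2); f=200/np.tan(np.radians(float(c["fovy"]))/2)
    K=np.array([[f,0,float(c["cx"])],[0,f,float(c["cy"])],[0,0,1]])
    u=cv2.undistortPoints(px.reshape(-1,1,2),K,np.array([float(c["k1"]),0,0,0])).reshape(-1,2)
    d=np.c_[u,np.ones(len(u))]; q=np.asarray(c["attitude"])
    return R.from_quat(q[[1,2,3,0]]).apply(d)
def onz(c,px,z):
    d=rays(c,px); e=np.asarray(c["eye"]); return e+d*((z-e[2])/d[:,2])[:,None]
def blobs(mask,amin=30):
    cs,_=cv2.findContours(mask.astype(np.uint8),cv2.RETR_EXTERNAL,cv2.CHAIN_APPROX_NONE)
    return [c for c in cs if cv2.contourArea(c)>amin]
def rect(c,cnt,z):
    P=onz(c,cnt.reshape(-1,2),z)[:,:2].astype(np.float32)
    (cx,cy),(w,h),a=cv2.minAreaRect(P)
    box=cv2.boxPoints(((cx,cy),(w,h),a)); e1=box[1]-box[0];e2=box[2]-box[1]
    L=e1 if np.linalg.norm(e1)>np.linalg.norm(e2) else e2
    return np.array([cx,cy]),sorted([w,h]),L/np.linalg.norm(L)
E
python3 - <<'E'
from h import *
c=np.load("top0.npz"); im=c["image"]; hsv=cv2.cvtColor(im,cv2.COLOR_BGR2HSV)
reg=np.zeros(im.shape[:2],bool); reg[135:250,230:500]=1
blue=cv2.inRange(hsv,(100,120,50),(125,255,255))>0
for b in blobs(blue&reg):
    print("blue",b.reshape(-1,2).mean(0))
    for z in (110,77): print(z,rect(c,b,z))
dark=(hsv[...,2]<125)&~blue
reg[:,300:]=0
m=cv2.morphologyEx((dark&reg).astype(np.uint8),cv2.MORPH_CLOSE,np.ones((5,5)))
for b in blobs(m): print("stop",b.reshape(-1,2).mean(0),cv2.boundingRect(b),rect(c,b,25))
print("depth",c["depth"][197,341],c["depth"][157,346],c["depth"][200,266], c["depth"][220,300])
big=cv2.resize(im[130:260,230:390],None,fx=5,fy=5,interpolation=cv2.INTER_CUBIC);big=big[:600,:800];cv2.imwrite("pics/z0.png",big)
E
```

```text
blue [340.36144578 196.22891566]
110 (array([564.1394043 , -77.02670288]), [33.104835510253906, 77.28426361083984], array([0.99686265, 0.07915144], dtype=float32))
77 (array([566.54418945, -78.36335754]), [33.9993782043457, 79.37261962890625], array([0.9968626 , 0.07915135], dtype=float32))
blue [347.19148936 155.70212766]
110 (array([664.90649414, -94.36538696]), [23.576087951660156, 53.402286529541016], array([0.8382057 , 0.54535425], dtype=float32))
77 (array([670.03417969, -96.17051697]), [24.213165283203125, 54.845298767089844], array([0.83820635, 0.54535323], dtype=float32))
stop [265.94705882 199.95294118] (258, 162, 17, 76) (array([562.73175049, 117.13502502]), [33.40974807739258, 200.54635620117188], array([0.99851   , 0.05456917], dtype=float32))
depth 1226.0608 1254.7247 1307.7384 1330.9589
```

View pics/z0.png

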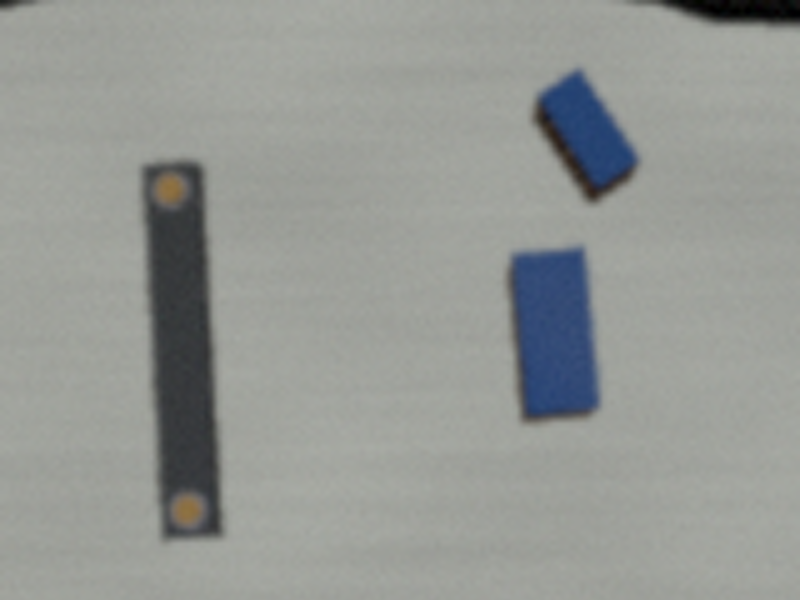

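The 80 mm wide block is the right one. Its top is centred at (564,-77), and the bar is within 0.03 rad of parallel to it. I'll push near the top with the jaws part-open, so there are two contact points.

```bash
cat >> h.py <<'E'
def down(u):   # tool x along horizontal unit vector u, tool y down; returns wxyz
    x=np.array([u[0],u[1],0.]);x/=np.linalg.norm(x);y=np.array([0,0,-1.]);M=np.c_[x,y,np.cross(x,y)]
    q=R.from_matrix(M).as_quat(); return q[[3,0,1,2]]
def snap(bot,tag):
    for n in("top","side"):
        c=bot.read_camera(n); cv2.imwrite(f"pics/{n}{tag}.png",c["image"]); np.savez(f"{n}{tag}.npz",**c)
E
python3 - <<'E'
from rig import bot
from h import *
u=np.array([.9969,.0792]); n=np.array([-u[1],u[0]]); cen=np.array([564.1,-77.0])
P=lambda d,z:[*(cen+n*d),z]
print("tip",bot.tip_reach)
best=None
for s in(1,-1):
    q=down(s*u); j=bot.ik(P(-75,170),q); print(s,j)
    if j is not None and (best is None or abs(j[5])<best[0]): best=(abs(j[5]),q)
q=best[1]; np.save("q.npy",q)
bot.move_gripper(40)
bot.move_to(P(-75,170),q); s=bot.read_state();print(s["clock"],s["ee_pos"],s["grip_width"],bot.tip_reach)
snap(bot,1)
E
```

```text
tip 19.0
1 [-3.22288653e-01  4.61714561e-01  1.49211285e+00 -4.44089210e-16
  1.18776525e+00 -4.01568419e-01]
-1 None
3.425 [ 570.2357715  -151.06723129  170.10775514] 40.05823434126556 19.0
```

View pics/side1.png

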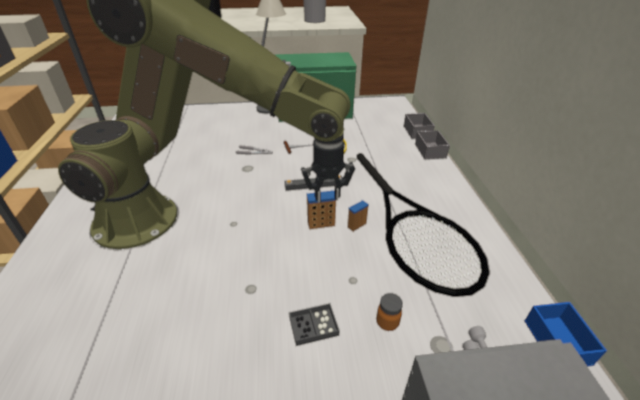

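The open fingers are at about (330,185), behind and above the block's top at (322,196). I'll lower, then push over.

Run:
```python
from rig import bot
from h import *
u=np.array([.9969,.0792]); n=np.array([-u[1],u[0]]); cen=np.array([564.1,-77.0])
P=lambda d,z:[*(cen+n*d),z]
bot.servo_line(P(-60,107),speed=120)
t=bot.servo_line(P(-18,107),speed=40,until_force=1.0); s=bot.read_state(); 
print("contact",t,(s["ee_pos"][:2]-cen)@n,s["ft_force"])
d=(s["ee_pos"][:2]-cen)@n
bot.servo_line(P(d+50 if t else 30,107),speed=50); print(bot.read_state()["ft_force"])
bot.dwell(.6); snap(bot,2)
bot.servo_line(P(-80,120),speed=150); print(bot.read_state()["clock"],bot.read_state()["ft_force"]); snap(bot,3)
```

```text
contact False -18.205964022054992 [-0.63313723 -0.27827628  0.4071799 ]
[0.79475485 0.45937913 0.52669028]
8.1167 [0.80602085 0.1796628  0.22222357]
```

Run:
```python
import cv2,numpy as np
a=cv2.imread("pics/top3.png")[120:260,230:430];b=cv2.imread("pics/side3.png")[130:270,220:420]
cv2.imwrite("pics/z3.png",cv2.resize(np.vstack([a,b]),None,fx=2.1,fy=2.1))
```

```text
(no output)
```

View pics/z3.png

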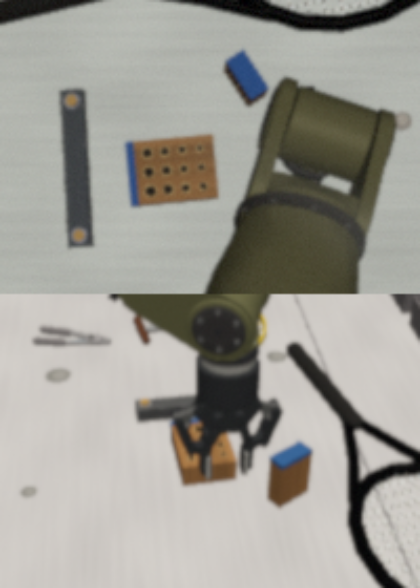

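The block is lying flat, drilled face up, with the blue end at about (292,203) in the full picture, facing the stop. Next I'll measure it in the top view.

```bash
cat >> h.py <<'E'
def meas(c):
    im=c["image"]; hsv=cv2.cvtColor(im,cv2.COLOR_BGR2HSV)
    reg=np.zeros(im.shape[:2],bool); reg[170:240,277:345]=1
    blue=(cv2.inRange(hsv,(100,120,40),(125,255,255))>0)&reg
    wood=(cv2.inRange(hsv,(3,70,30),(25,255,255))>0)&reg
    m=cv2.morphologyEx((blue|wood).astype(np.uint8),cv2.MORPH_CLOSE,np.ones((5,5)))
    b=max(blobs(m),key=cv2.contourArea); return rect(c,b,36),cv2.boundingRect(b)
def stopm(c):
    im=c["image"]; hsv=cv2.cvtColor(im,cv2.COLOR_BGR2HSV)
    reg=np.zeros(im.shape[:2],bool); reg[150:250,245:282]=1
    # top surface edges, fitted per row to the working-face side (larger column)
    dark=(hsv[...,2]<125)&reg&(hsv[...,0]>=0)
    return dark
E
python3 - <<'E'
from h import *
c=np.load("top3.npz"); (cen,sz,L),bb=meas(c); print(cen,sz,L,bb)
c0=np.load("top0.npz"); im=c0["image"]
print(im[200,252:284].mean(1).astype(int)); print(im[185,252:284].mean(1).astype(int)); print(im[203,284:300],)
# bolt heads (z~30)
hsv=cv2.cvtColor(im,cv2.COLOR_BGR2HSV); m=cv2.inRange(hsv,(8,80,60),(30,255,255))>0; m[:155]=0;m[245:]=0;m[:,:255]=0;m[:,280:]=0
B=[onz(c0,cv2.boundingRect(b)[:2]+np.array(cv2.boundingRect(b)[2:])/2-.5,30)[0] for b in blobs(m,5)]; print(B)
E
```

```text
[558.51605225  -4.40617371] [78.80709838867188, 106.68864440917969] [ 0.08824781 -0.9960986 ] (291, 184, 43, 33)
[159 161 158 159 162 158 159 149 111  76  64  58  55  55  55  57  57  57
  55  58  98 143 156 162 159 162 160 162 162 160 162 161]
[160 161 160 161 161 161 154 121  81  62  56  57  57  59  56  56  61  57
  62  99 141 157 158 158 160 156 157 156 157 158 156 158]
[[159 164 162]
 [159 166 163]
 [159 165 163]
 [160 166 163]
 [158 165 162]
 [158 164 163]
 [158 163 161]
 [159 163 162]
 [160 166 163]
 [159 165 162]
 [157 165 162]
 [158 163 161]
 [160 166 163]
 [157 165 163]
 [159 165 163]
 [157 164 162]]
[array([477.88716691, 113.62394656,  30.        ]), array([648.50063111, 123.05183891,  30.        ])]
```

Run:
```python
from rig import bot
from h import *
u=np.array([.9985,.0550]); n=np.array([-u[1],u[0]])
end=np.array([558.5,-4.4])-55*np.array([-.0882,.9961]); q=down(u)
P=lambda d,z:[*(end+n*d),z]
bot.servo_line(P(-45,90),q,speed=150)
bot.servo_line(P(-45,28),speed=100)
print("low",bot.read_state()["ft_force"],bot.read_state()["clock"])
bot.servo_line(P(25,28),speed=40); s=bot.read_state(); print((s["ee_pos"][:2]-end)@n,s["ft_force"],s["clock"]); snap(bot,4)
t=bot.servo_line(P(55,28),speed=15,until_force=12); s=bot.read_state(); print(t,(s["ee_pos"][:2]-end)@n,s["ft_force"],s["clock"]); snap(bot,5)
print(meas(np.load("top4.npz")),meas(np.load("top5.npz")))
a=cv2.imread("pics/top5.png")[120:260,230:430];b=cv2.imread("pics/side5.png")[130:270,220:420]
cv2.imwrite("pics/z5.png",cv2.resize(np.vstack([a,b]),None,fx=2.1,fy=2.1))
```

```text
low [ 0.98562844 -0.670768   -0.12187692] 9.5417
24.934717860955374 [-0.21997165 -0.46110695  0.23965553] 11.4417
True 41.28766112756744 [-0.01170725 -2.2061521   2.67386749] 12.7
((array([571.09576416,  -2.3937912 ]), [109.30841827392578, 173.92764282226562], array([0.02227517, 0.9997519 ], dtype=float32)), (278, 175, 67, 43)) ((array([543.07165527,   1.59070587]), [170.73974609375, 170.89752197265625], array([0.0054986, 0.9999849], dtype=float32)), (277, 174, 66, 66))
```

View pics/z5.png

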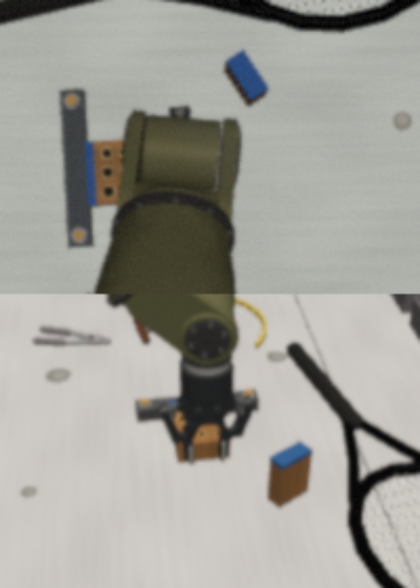

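The blue end now appears to meet the bar, at about (274,203). I'll press a little more to seat it, back off and check.

Run:
```python
from rig import bot
from h import *
u=np.array([.9985,.0550]); n=np.array([-u[1],u[0]])
end=np.array([558.5,-4.4])-55*np.array([-.0882,.9961])
P=lambda d,z:[*(end+n*d),z]
t=bot.servo_line(P(47,28),speed=10,until_force=15); s=bot.read_state(); print(t,(s["ee_pos"][:2]-end)@n,s["ft_force"],s["clock"])
bot.dwell(.3); s=bot.read_state(); print((s["ee_pos"][:2]-end)@n,s["ft_force"])
bot.servo_line(P(0,28),speed=60); bot.servo_line(P(-70,140),speed=150)
bot.dwell(.2); snap(bot,6); print(bot.read_state()["clock"],bot.read_state()["ft_force"])
c=np.load("top6.npz"); im=c["image"]; hsv=cv2.cvtColor(im,cv2.COLOR_BGR2HSV)
blue=(cv2.inRange(hsv,(100,120,40),(125,255,255))>0); wood=(cv2.inRange(hsv,(3,70,30),(25,255,255))>0)
m=(blue|wood); m[:175]=0;m[230:]=0;m[:,:271]=0;m[:,325:]=0
m=cv2.morphologyEx(m.astype(np.uint8),cv2.MORPH_CLOSE,np.ones((5,5)))
b=max(blobs(m),key=cv2.contourArea); r=rect(c,b,36); print(r,cv2.boundingRect(b))
S=np.array([563.2,118.3]); L=r[2]; L=L if L[1]>0 else -L
print("stop-frame centre x,y",(r[0]-S)@n,(r[0]-S)@u,"ang",np.arcsin(L@u))
cv2.imwrite("pics/z6.png",cv2.resize(im[140:260,240:400],None,fx=5,fy=5,interpolation=cv2.INTER_CUBIC))
# fine gaps: blue-row profile
for rr in (192,200,208): print(rr,im[rr,255:292].tolist()[12:30])
cv2.imwrite("pics/s6.png",cv2.resize(cv2.imread("pics/side6.png")[150:260,250:400],None,fx=5,fy=5,interpolation=cv2.INTER_CUBIC))
```

```text
True 41.27951169257037 [ 0.53744099 -2.39660578  1.15689803] 13.1
41.22588902517506 [ 0.19957327 -0.1917688   0.16585881]
15.5667 [-0.27908744  0.17382283  0.71270063]
(array([557.38952637,  48.17328644]), [78.9312515258789, 109.67874908447266], array([ 0.05681431, -0.9983848 ], dtype=float32)) (271, 185, 43, 33)
stop-frame centre x,y -69.70194744186401 -9.658727168273971 ang -0.0018179299115920185
192 [[66, 64, 62], [68, 65, 62], [74, 67, 63], [95, 73, 58], [118, 75, 49], [122, 71, 39], [120, 75, 52], [95, 77, 77], [67, 82, 104], [54, 84, 115], [65, 99, 128], [67, 97, 119], [49, 68, 80], [30, 38, 45], [30, 40, 47], [50, 71, 86], [59, 90, 115], [54, 88, 118]]
200 [[67, 63, 61], [68, 67, 63], [70, 66, 63], [81, 65, 58], [112, 72, 49], [123, 74, 43], [123, 76, 45], [112, 80, 72], [80, 83, 106], [57, 85, 118], [56, 85, 120], [62, 94, 121], [57, 84, 106], [45, 67, 84], [43, 59, 74], [48, 71, 86], [58, 89, 111], [58, 92, 121]]
208 [[69, 66, 61], [69, 65, 62], [68, 64, 62], [73, 65, 61], [93, 66, 50], [119, 75, 48], [124, 75, 44], [118, 76, 59], [92, 85, 96], [66, 89, 118], [59, 90, 126], [55, 90, 125], [61, 93, 125], [60, 92, 119], [64, 95, 118], [64, 99, 122], [65, 100, 127], [63, 97, 129]]
```

View pics/z6.png

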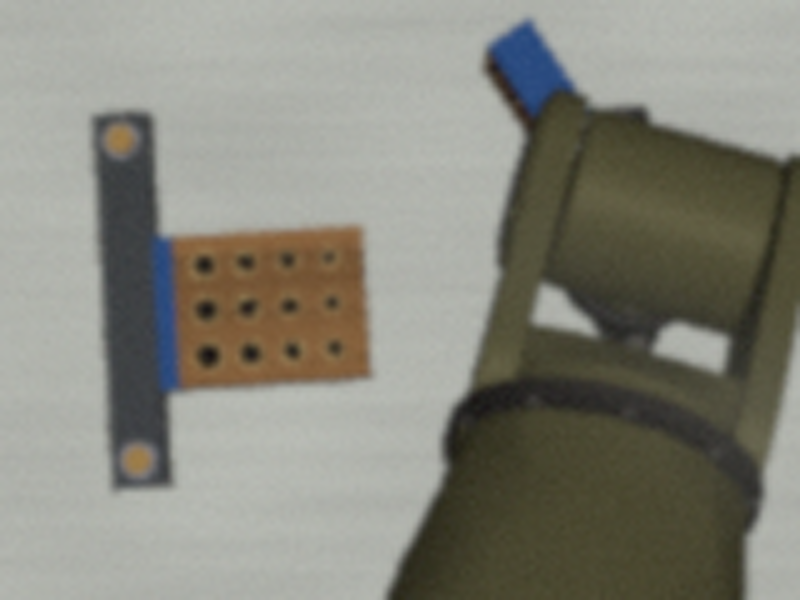

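View pics/s6.png

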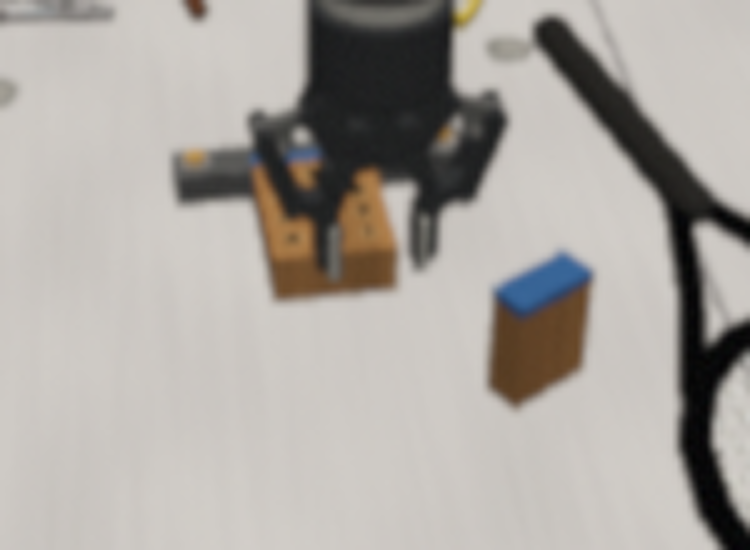

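The top view (crop) shows the blue end against the bar with no visible gap, at about (272,203) in the full picture. Its middle measures x = -14.7 mm in the stop frame (face at -15), the angle is 0.002 rad and the lateral offset is -10 mm. The second press met a firm stop at the same place. The gripper is clear, so I'm handing in.

Run:
```python
from rig import bot
s=bot.read_state(); print(s["clock"],s["ee_pos"],abs(s["qvel"]).max()); bot.finish_job()
```

```text
15.5667 [ 567.12519614 -128.8274994   139.63142669] 0.00427025873073346
the job is handed in; nothing more can be done
```

The block is down flat with its drilled face up, and its blue end sits against the stop. I handed the job in at about 15.6 s; there is no verdict to report.

I tipped the 80 mm block over with the part-open jaws near its top, then pushed it along the bench with both fingers until it met the bar. A second press stopped at the same point, which says it is seated.

**Last top-view check (after backing off):**

| Check | Measured | Allowed |
|---|---|---|
| Middle of blue end, stop x | about -14.7 mm (face at -15 mm) | -18.5 to -11 mm |
| Angle to the stop | about 0.002 rad | 0.07 rad |
| Centre's offset along the bar | about -10 mm | ±62 mm |

- **Uncertainty:** the camera calibration is good to about 2 mm.
- **Gripper:** it ended at about 140 mm TCP height, touching nothing.
- **Other things:** in the final pictures everything else, including the small decoy block, looked undisturbed, but I didn't measure it.
- **Checks that failed:** the 1 N contact trigger before tipping never fired, so I pushed to a set distance instead. The automatic measurements during the push were unusable because the arm was in view, so I relied on the one taken after backing off.

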